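# Hang the sole pattern on the free peg

## Robot

A 6-joint arm with a two-finger parallel gripper is mounted at the origin on the work surface. World frame = base frame: x ahead of the robot, y to its left, z up, the work surface at z = 0. Lengths are in mm, angles in rad, forces in N, time in s.
With the tool pointing down it reaches from about 275 to 1000 mm from the base axis. Payload 8.4 kg.
Tool frame: the origin (TCP) lies at the very end of the fingers, on their centre line; the grasp point (between the pads) lies 19 mm behind it; z points along the fingers, y is the line along which they close (so a half turn about z gives the same grasp; the last joint's range is limited). The gripper opens to 85 mm and grips with 20 to 120 N. Pads are 22 mm wide; open, the fingers measure 114 mm over their backs; the gripper's body (76 mm by 85 mm) begins 54 mm behind the grasp point. The pads swing forward as they close: fully open they stand 13 mm farther back than shut.
Start: joints at [-1.241, 0.353, 1.633, -0, 1.155, -0.002], TCP at [203.589, -590.914, 231.281] pointing down, gripper open.
Joint ranges: [-2.63, 2.63], [-0.92, 2.1], [0.06, 2.66], [-1.3, 4.44], [0, 2.69], [-3.02, 3.02]. Speed limits (rad/s): [2.22, 2.22, 2.79, 3.14, 3.14, 3.14].

## Interface

Orientations are given as [roll, pitch, yaw] about the fixed x, y, z axes, in that order (R = Rz(yaw) Ry(pitch) Rx(roll)).
In Python, from rig import r, vision gives the robot as it stands. The module is installed in compiled form; this text tells all that it offers.
- The arm moves only by the tool play_rows, never from a script. Its argument "steps" is a list of rows, each an object with "delta_pos": the shift along the tool's x, y, z in cm, a list of three; "yaw": the turn about the tool's z in rad; "jaw": the opening in per cent of the stroke, from 0 (shut) to 100 (fully open). A call has exactly 8 rows; each row is the pose to reach, as a shift and turn from the pose commanded when the call began, along the tool's axes at that moment; what a row does not reach only later rows make up. A row lasts 1/10 s, in which the tool goes at most 50 mm and 8.59 degrees, less where a joint would pass 70% of its speed; a pose out of reach is approached as far as the arm can. A call with a gripper value outside its range is refused whole. The fingers move at their own pace and stop on an object; "grip_force" is the grip in N (left out, the last holds). Time passes only in rows, so rows that repeat a pose let the fingers close, or fill a call up. It gives the time, the measured TCP pose, the force, the opening and the grip force at its end, in the units of the state.
- r.sense(): the state, without advancing time (a new reading comes with each control period).
- vision.grab_frame(name): name is "scene" or "top" or "wrist"; returns (picture, depth): 384x512x3 uint8, red, green, blue; 384x512 float32, mm along the optical axis (not along the pixel's ray), 0 where there is no reading.
- vision.calibration(name): a dict with "mtx" (3x3 intrinsics, pixels), "k1" (the pictures are not rectified: a ray, as slopes to the right and down, at radius r is drawn at 1 + k1 r^2 times it, then the intrinsics apply), "extrinsics" (4x4, takes a point from camera to world coordinates). Camera axes: x right, y down, z forward; pixel columns grow to the right and rows downward; lengths in mm; the calibration is good to about 2 mm. A picture is of the moment at which its call begins: read the wrist's pose just before it. calibration takes no time and is no camera call; for the wrist camera it gives the pose at the moment of the call.
- r.sign_off(): hands the job in; it is judged then, once.
Trained networks look in the newest picture that a camera, given by its name, has taken for a name from the list of things; names that differ only in an ending like _2 or _b are one class to them, and where a whole thing is asked for, a point or a joint stands for the part that bears it (a point fixed in the world has none). Each returns a list of dicts, best first, with "conf" (0 to 1); they miss things now and then, are a little off and sometimes report something else, mostly with a low value. They report only what shows in the picture. A call takes as long as a camera call. They do not tell look-alikes from the thing itself.
- vision.cut_out(camera, thing): "region" (384x512 bool, what is visible of it) and "uv" ([column, row] in pixels, amid what is visible of it).
- vision.landmark_of(camera, thing): "uv" ([column, row] in pixels: a listed point, or the origin of a listed thing).
The state is a dict: "clock": time; "qpos": joint angles; "qvel": joint speeds; "joint_efforts": joint torques, N m; "eef_pos": TCP position; "tcp_rot": TCP orientation; "contact_force": force on the tool from outside, world axes, zero at the start; "wrist_torque": the same for the moment, N m; "opening": opening from 0.0 (shut) to 1.0 (fully open); "grasp_force": force on a finger pad.
Only numpy, scipy, OpenCV 4.12 (cv2) and the standard library are available. Lean on these libraries where they do the work, as an engineer would, in place of code of your own. Each camera call takes 0.05 s, during which the arm holds its last target. There are 200 camera calls.

## Task

Take the full-length sole pattern, the tallest of the three plywood patterns standing in the wooden rack, and hang it by its eye on the empty peg stand (not the one that already carries a pattern), so that it hangs freely from the peg. Leave the other two patterns in the rack.

Things in the scene. Friction and masses are not known exactly. Their poses are not given: they have to be found in the camera images.
- full_pattern: Plywood, 200 mm tall, 8 thick, 90 g, upright, heel up, in a rack slot. Origin: centre of its 32 mm eye (through-hole); x level, normal to the faces; y across; z up. Top edge 62 mm above origin, lower end 138 below. Heel 60 mm wide with round corners, toe 66. Grip the heel's faces from above, at most 30 mm below the top edge: the eye starts 46 below it. Lift 35 mm to clear the slot. Faces alike.
- free_peg (a point): Empty stand's peg, fixed: 10 mm round steel. Point: on its centre line, 205 mm above the table; z up; the peg points to -x (towards the robot). Rounded tip 50 mm away at -x, 6 mm higher; root 40 mm away at +x on a 24 mm wide upright that ends level with this point. Foot 150 x 110 x 12 mm. A like stand 15 to 27 cm to its left or right holds a pattern (top 256 mm above the table).
- threequarter_pattern: Three-quarter pattern, plywood, 160 mm tall, 8 mm thick, same eye, heel, origin and axes as the full one, in another slot; its top is 172 mm above the table. The rack's three slots lie in one row along the patterns' y axis, 88 mm apart, open space before and behind the faces; slots 11 mm wide, 30 mm deep, rack top 42 mm above the table.
- heel_pattern: Heel pattern, plywood, 120 mm tall, 8 mm thick, same eye, heel, origin and axes as the full one, in the remaining slot of the rack; its top is 132 mm above the table.
Things that resemble listed ones, but are neither listed nor needed, are in the scene too. What is shaped like the part that bears free_peg but purple is not meant. Leave any purple look-alike of the full_pattern alone.

How it is judged (in metres and radians):
At the end, for the whole second after the job is handed in: The full-length pattern hangs on the empty peg through its eye: eye centre within 42 mm along and 15 mm sideways of the peg's marked point, 22 mm below to 2 mm above it; upright within 20 degrees, at rest. The other two patterns are within 30 mm of where they stood (x of full_pattern in the frame of free_peg between -0.042 and 0.042 m and y of full_pattern in the frame of free_peg between -0.015 and 0.015 m and z of full_pattern in the frame of free_peg between -0.022 and 0.002 m and angle between full_pattern's own z axis and vertical below 0.35 rad and linear speed of full_pattern below 0.03 m/s and angular speed of full_pattern below 0.3 rad/s and distance of each of threequarter_pattern, heel_pattern from where it was at the start of the episode below 0.03 m); the robot touches nothing.
It fails at once if one of the other two patterns is moved by more than 30 mm (distance of any of threequarter_pattern, heel_pattern from where it was at the start of the episode above 0.03 m).
It also fails if it takes over 45 s, if anything falls off the work surface, if the arm or the gripper's body presses on something with over 40 N, if the wrist force passes 120 N, or if a joint passes its speed limit or range.

## Working session

There is one attempt and no reset: what is moved stays moved. The work goes in short steps, Python scripts to look and compute and a tool call to move; the robot and the scene stay as the last step left them, time stands still between calls to the robot, and variables do not carry over. Pictures are saved under pics/ and viewed, at most 10 in all, crops included, and the job is handed in when it is done.

Besides the shell and the picture viewer there is one more tool, called as name(argument=value, ...), one argument or row to a line, values as JSON. play_rows: Moves the arm, as the interface text tells. Its arguments: {"type":"object","properties":{"steps":{"type":"array"},"grip_force":{"type":"number"}},"required":["steps"]}

```bash
mkdir -p pics; cat > h.py <<'E'
import numpy as np, cv2
from rig import r, vision
def unproj(name,uv,d,c=None):
    c=c or vision.calibration(name); K=np.array(c["mtx"]); uv=np.atleast_2d(uv).astype(float)
    p=np.c_[(uv[:,0]-K[0,2])/K[0,0],(uv[:,1]-K[1,2])/K[1,1]]
    q=p.copy()
    for _ in range(10): q=p/(1+c["k1"]*(q**2).sum(1,keepdims=True))
    P=np.c_[q,np.ones(len(q))]*np.atleast_1d(d)[:,None]
    T=np.array(c["extrinsics"]); return P@T[:3,:3].T+T[:3,3]
def cloud(name,dep,mask):
    v,u=np.nonzero(mask&(dep>0)); return unproj(name,np.c_[u,v],dep[v,u])
E
cat > a.py <<'E'
from h import *
ims=[]
for n in ["scene","top"]:
    im,d=vision.grab_frame(n); np.savez(f"{n}.npz",im=im,d=d); im=im[:,:,::-1].copy()
    for t in ["full_pattern","threequarter_pattern","heel_pattern","free_peg"]:
        for o in vision.cut_out(n,t)[:4]:
            P=cloud(n,d,o["region"])
            print(n,t,round(o["conf"],2),np.round(o["uv"]),o["region"].sum(),np.round(np.percentile(P,[2,50,98],axis=0)).astype(int).tolist() if len(P) else "")
        for o in vision.landmark_of(n,t)[:3]:
            u,v=np.round(o["uv"]).astype(int); print("   LM",t,round(o["conf"],2),u,v)
    cv2.imwrite(f"pics/{n}.png",im)
print(r.sense()["clock"], r.sense()["tcp_rot"])
E
python3 a.py
```

```text
scene full_pattern 0.63 [214. 238.] 645 [[413, -213, 3], [464, -183, 134], [471, -148, 213]]
scene full_pattern 0.62 [358. 210.] 1528 [[520, 247, 5], [609, 296, 13], [663, 357, 209]]
scene full_pattern 0.55 [222. 290.] 210 [[538, -255, -1], [626, -249, 136], [642, -225, 202]]
   LM full_pattern 0.8 211 234
   LM full_pattern 0.63 221 289
scene threequarter_pattern 0.61 [184. 249.] 513 [[387, -299, 2], [446, -270, 110], [453, -242, 173]]
   LM threequarter_pattern 0.59 187 250
scene heel_pattern 0.61 [242. 232.] 364 [[406, -127, 1], [480, -96, 89], [488, -49, 134]]
   LM heel_pattern 0.69 244 238
scene free_peg 0.88 [360. 209.] 1441 [[521, 246, 8], [609, 296, 13], [663, 353, 209]]
scene free_peg 0.78 [288. 140.] 1001 [[105, 243, 4], [205, 294, 14], [245, 348, 208]]
   LM free_peg 0.94 367 173
   LM free_peg 0.89 287 102
top full_pattern 0.77 [321. 176.] 188 [[451, -209, 41], [457, -182, 140], [465, -157, 214]]
top full_pattern 0.62 [341. 126.] 200 [[579, -250, 15], [606, -243, 129], [638, -236, 202]]
   LM full_pattern 0.64 323 175
   LM full_pattern 0.48 343 128
top threequarter_pattern 0.53 [350. 184.] 158 [[433, -295, 41], [440, -269, 131], [448, -242, 175]]
   LM threequarter_pattern 0.66 351 183
top heel_pattern 0.26 [165. 139.] 1618 [[517, 245, 3], [588, 295, 12], [659, 356, 211]]
   LM heel_pattern 0.42 292 172
top free_peg 0.89 [166. 272.] 1613 [[97, 240, 3], [169, 290, 11], [241, 346, 210]]
top free_peg 0.62 [168. 141.] 1619 [[515, 245, 3], [586, 295, 12], [658, 354, 211]]
   LM free_peg 0.77 154 132
   LM free_peg 0.62 152 281
   LM free_peg 0.42 321 174
0.9 [-3.14157156e+00 -1.27724904e-05  3.31766492e-01]
```

View pics/scene.png

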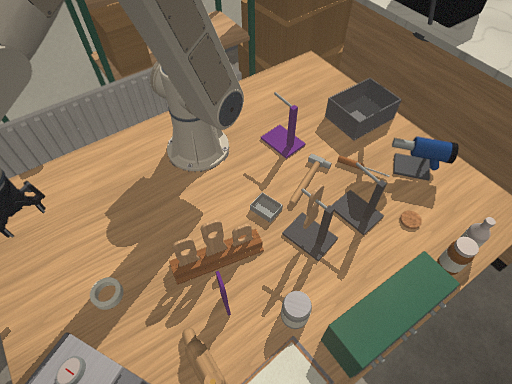

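View pics/top.png

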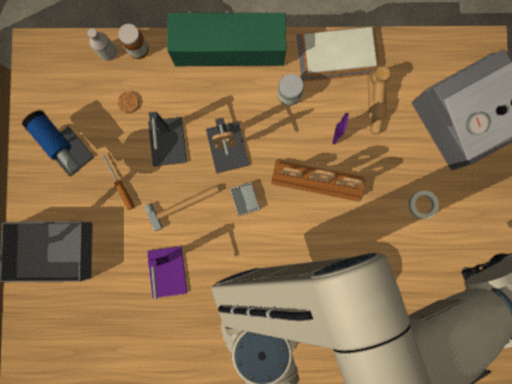

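The scene shows the rack around (215,255) with the full pattern in the middle (214,238). The purple look-alike pattern is at (222,290) and the purple stand at (285,135). The stand already carrying a pattern is at (315,225), and the empty dark stand is at (360,210), which is (168,140) in the top view. Next I'll get the precise geometry.

```bash
cat > b.py <<'E'
from h import *
F={}
for n in ["scene","top"]:
    z=np.load(f"{n}.npz"); d=z["d"]; P=cloud(n,d,np.ones(d.shape,bool)); F[n]=P
    def box(a,b): return P[((P>a)&(P<b)).all(1)]
    Q=box([490,220,185],[690,380,235]); 
    print(n,"peg/upright pts",len(Q)); o=np.argsort(Q[:,0]); print(np.round(Q[o][::max(1,len(o)//25)]).astype(int).tolist())
    B=box([480,200,5],[700,400,20]); 
    (c,s,a)=cv2.minAreaRect(B[:,:2].astype(np.float32)); print(" foot",np.round(c),np.round(s),a)
    for nm,lo,hi in [("full",[430,-225,185],[500,-140,225]),("34",[410,-310,135],[480,-235,180]),("heel",[430,-135,105],[520,-50,140]),("otherpat",[480,30,140],[700,220,260])]:
        G=box(lo,hi)
        if len(G)<5: print(nm,len(G)); continue
        (c,s,a)=cv2.minAreaRect(G[:,:2].astype(np.float32)); print(nm,len(G),G.mean(0).round(),np.round(c),np.round(s),round(a,1),"zmax",G[:,2].max().round())
    G=box([400,-340,36],[540,-30,46]); (c,s,a)=cv2.minAreaRect(G[:,:2].astype(np.float32)); print("rack",np.round(c,1),np.round(s),a)
    C=vision.calibration(n); print(np.round(np.array(C["extrinsics"])[:3,3]))
E
python3 b.py
```

```text
scene peg/upright pts 179
[[534, 296, 216], [540, 299, 215], [548, 296, 215], [552, 294, 206], [560, 294, 209], [567, 298, 213], [572, 298, 209], [578, 300, 213], [584, 298, 211], [590, 297, 208], [595, 298, 203], [602, 303, 206], [608, 301, 205], [614, 301, 201], [620, 307, 203], [624, 320, 202], [625, 294, 188], [628, 305, 208], [629, 296, 196], [632, 306, 207], [634, 295, 197], [636, 306, 205], [637, 312, 208], [639, 314, 208], [640, 295, 199], [641, 299, 187]]
 foot [590. 301.] [219. 193.] 2.242187261581421
full 155 [ 463. -185.  202.] [ 461. -184.] [59. 11.] 78.9 zmax 216.0
34 191 [ 446. -271.  158.] [ 444. -270.] [59. 11.] 79.6 zmax 175.0
heel 124 [480. -99. 122.] [479. -98.] [61.  9.] 77.1 zmax 136.0
otherpat 529 [579. 103. 201.] [568. 106.] [107.  59.] 31.6 zmax 258.0
rack [ 461.3 -184.2] [290.  57.] 78.50041961669922
[ 949. -363. 1033.]
top peg/upright pts 183
[[529, 294, 211], [534, 291, 215], [540, 291, 212], [544, 290, 207], [549, 295, 210], [557, 297, 212], [563, 298, 211], [567, 301, 207], [572, 293, 207], [578, 298, 209], [583, 301, 209], [590, 296, 206], [597, 297, 201], [602, 305, 204], [607, 305, 205], [613, 300, 205], [617, 303, 202], [618, 299, 195], [620, 298, 201], [622, 291, 205], [624, 308, 206], [625, 312, 202], [628, 295, 201], [631, 314, 203], [633, 293, 194], [634, 298, 200], [637, 295, 200]]
 foot [591. 302.] [195. 217.] 89.59270477294922
full 87 [ 459. -184.  205.] [ 459. -185.] [59.  9.] 78.2 zmax 216.0
34 89 [ 441. -268.  161.] [ 442. -271.] [60.  9.] 78.5 zmax 177.0
heel 74 [476. -99. 125.] [477. -99.] [59.  9.] 78.8 zmax 137.0
otherpat 373 [567. 104. 209.] [566. 101.] [ 58. 103.] 84.7 zmax 259.0
rack [ 459.1 -185.6] [290.  56.] 78.5229263305664
[ 294.    7. 1571.]
```

play_rows(
  steps=[
    {"delta_pos":[3.5,-2.8,-0.5],"yaw":-0.1,"jaw":100},
    {"delta_pos":[7,-5.6,-1],"yaw":-0.2,"jaw":100},
    {"delta_pos":[10.5,-8.4,-1.5],"yaw":-0.3,"jaw":100},
    {"delta_pos":[14,-11.2,-2],"yaw":-0.4,"jaw":100},
    {"delta_pos":[17.5,-14,-2.5],"yaw":-0.5,"jaw":100},
    {"delta_pos":[21,-16.8,-3],"yaw":-0.6,"jaw":100},
    {"delta_pos":[24.5,-19.6,-3.5],"yaw":-0.7,"jaw":100},
    {"delta_pos":[28,-22.4,-4],"yaw":-0.8,"jaw":100},
  ],
)

```text
clock: 1.7
eef_pos: [396.0, -286.4, 271.8]
tcp_rot: [3.141, 0.0, 1.136]
contact_force: [1.2, -0.5, 0.3]
opening: 1.0
grasp_force: 0.0
```

```bash
cat > go.py <<'E'
import sys
from h import *
from scipy.spatial.transform import Rotation as R
# target x y z yaw -> delta in tool axes (cm), yaw
s=r.sense(); p=np.array(s["eef_pos"]); M=R.from_euler("xyz",s["tcp_rot"]).as_matrix()
for a in sys.argv[1:]:
    t=np.array(a.split(","),float); print("d cm",np.round(M.T@(t[:3]-p)/10,2),"yaw",round(-(t[3]-s["tcp_rot"][2]),3))
print(s["clock"],p.round(1),np.round(s["tcp_rot"],3),np.round(s["contact_force"],1),s["opening"],s["grasp_force"])
E
python3 go.py 460,-184.5,250,1.372
python3 - <<'E'
from h import *
for n in ["scene","top"]:
    z=np.load(f"{n}.npz"); d=z["d"]; P=cloud(n,d,np.ones(d.shape,bool))
    Q=P[((P>[515,275,200])&(P<[612,320,225])).all(1)]
    f=np.polyfit(Q[:,0],Q[:,1],1); print(n,len(Q),"peg slope",f[0],"y@580",np.polyval(f,580),"xmin",Q[:,0].min())
    U=P[((P>[600,275,40])&(P<[680,330,215])).all(1)]; c,s,a=cv2.minAreaRect(U[:,:2].astype(np.float32)); print("upright",np.round(c),np.round(s),a,U[:,2].max())
    B=P[((P>[490,220,8.5])&(P<[690,380,16])).all(1)]; c,s,a=cv2.minAreaRect(B[:,:2].astype(np.float32));print("foot",len(B),np.round(c),np.round(s),a,np.percentile(B,[3,97],axis=0).round().tolist())
E
```

```text
d cm [11.93  1.5   2.18] yaw -0.236
1.7 [ 396.  -286.4  271.8] [3.141 0.    1.136] [ 1.2 -0.5  0.3] 0.9995906827683484 0.0
scene 89 peg slope 0.12394099169539502 y@580 298.8721485275741 xmin 533.9640088523672
upright [621. 306.] [41. 29.] 6.704219818115234 210.7619789942031
foot 980 [591. 301.] [150. 113.] 6.4742937088012695 [[521.0, 248.0, 9.0], [662.0, 354.0, 15.0]]
top 99 peg slope 0.11742918453534505 y@580 298.05029991216156 xmin 528.5327511404658
upright [620. 303.] [39. 24.] 4.373420238494873 210.79107057658575
foot 876 [579. 287.] [170. 135.] 5.900399684906006 [[517.0, 246.0, 9.0], [657.0, 353.0, 16.0]]
```

play_rows(
  steps=[
    {"delta_pos":[3,0.4,0],"yaw":-0.06,"jaw":100},
    {"delta_pos":[6,0.7,0],"yaw":-0.12,"jaw":100},
    {"delta_pos":[9,1.1,0],"yaw":-0.18,"jaw":100},
    {"delta_pos":[11.9,1.5,0],"yaw":-0.236,"jaw":100},
    {"delta_pos":[11.9,1.5,0],"yaw":-0.236,"jaw":100},
    {"delta_pos":[11.9,1.5,0],"yaw":-0.236,"jaw":100},
    {"delta_pos":[11.9,1.5,0],"yaw":-0.236,"jaw":100},
    {"delta_pos":[11.9,1.5,0],"yaw":-0.236,"jaw":100},
  ],
)

```text
clock: 2.5
eef_pos: [459.0, -187.3, 271.3]
tcp_rot: [-3.141, 0.0, 1.366]
contact_force: [0.4, -0.2, -0.4]
opening: 0.996
grasp_force: 0.0
```

```bash
python3 - <<'E'
from h import *
c=vision.calibration("wrist"); im,d=vision.grab_frame("wrist"); cv2.imwrite("pics/w1.png",im[:,:,::-1])
v,u=np.nonzero(d>0); P=unproj("wrist",np.c_[u,v],d[v,u],c)
G=P[((P>[425,-230,165])&(P<[500,-140,225])).all(1)]
print(len(P),len(G),np.round(np.array(c["extrinsics"])[:3,3]))
if len(G)>5:
    cc,s,a=cv2.minAreaRect(G[:,:2].astype(np.float32)); print(cc,s,a,np.percentile(G,[2,98],axis=0).round(1))
    T=G[G[:,2]>G[:,2].max()-8]; cc,s,a=cv2.minAreaRect(T[:,:2].astype(np.float32)); print(len(T),cc,s,a,T.mean(0))
E
python3 go.py 460,-184.5,176,1.372
```

```text
195802 1091 [ 473. -120.  414.]
(460.22119140625, -182.53494262695312) (58.990074157714844, 7.865235805511475) 78.49577331542969 [[ 453.2 -208.   174.7]
 [ 468.7 -153.5  212.5]]
849 (460.1778259277344, -182.92556762695312) (49.14893341064453, 7.34524393081665) 78.11922454833984 [ 460.43976172 -181.21199134  210.52158217]
d cm [0.3  0.04 9.53] yaw -0.006
2.55 [ 459.1 -187.3  271.3] [-3.142  0.     1.366] [ 1.3  0.4 -0.4] 0.9989278127525706 0.0
```

View pics/w1.png

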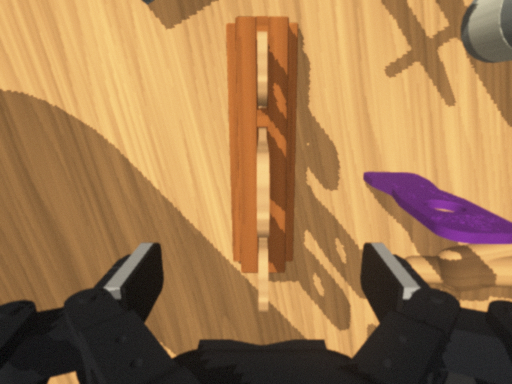

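The wrist view shows the rack lengthwise. The full pattern's top edge, around (262,185), lies centred between the pads, and the depth confirms its top at (460,-183,212). I'm going down to grip.

play_rows(
  steps=[
    {"delta_pos":[0.4,0.06,2],"yaw":-0.006,"jaw":100},
    {"delta_pos":[0.4,0.06,4.5],"yaw":-0.006,"jaw":100},
    {"delta_pos":[0.4,0.06,7],"yaw":-0.006,"jaw":100},
    {"delta_pos":[0.4,0.06,8.5],"yaw":-0.006,"jaw":80},
    {"delta_pos":[0.4,0.06,9.5],"yaw":-0.006,"jaw":40},
    {"delta_pos":[0.4,0.06,9.5],"yaw":-0.006,"jaw":20},
    {"delta_pos":[0.4,0.06,9.5],"yaw":-0.006,"jaw":0},
    {"delta_pos":[0.4,0.06,9.5],"yaw":-0.006,"jaw":0},
  ],
  grip_force=50,
)

```text
clock: 3.35
eef_pos: [461.5, -183.2, 177.2]
tcp_rot: [3.14, 0.0, 1.374]
contact_force: [-1.0, 0.0, 0.6]
opening: 0.144
grasp_force: 0.0
```

play_rows(
  steps=[
    {"delta_pos":[0,0,0],"yaw":0,"jaw":0},
    {"delta_pos":[0,0,0],"yaw":0,"jaw":0},
    {"delta_pos":[0,0,0],"yaw":0,"jaw":0},
    {"delta_pos":[0,0,0],"yaw":0,"jaw":0},
    {"delta_pos":[0,0,0],"yaw":0,"jaw":0},
    {"delta_pos":[0,0,0],"yaw":0,"jaw":0},
    {"delta_pos":[0,0,0],"yaw":0,"jaw":0},
    {"delta_pos":[0,0,0],"yaw":0,"jaw":0},
  ],
)

```text
clock: 4.15
eef_pos: [461.6, -183.1, 177.3]
tcp_rot: [3.14, 0.0, 1.374]
contact_force: [0.2, -0.1, 6.3]
opening: 0.088
grasp_force: 49.6
```

Gripped, with the opening at about 8 mm. Lifting.

play_rows(
  steps=[
    {"delta_pos":[0,0,-1],"yaw":0,"jaw":0},
    {"delta_pos":[0,0,-2.5],"yaw":0,"jaw":0},
    {"delta_pos":[0,0,-4.5],"yaw":0,"jaw":0},
    {"delta_pos":[0,0,-7],"yaw":0,"jaw":0},
    {"delta_pos":[0,0,-10],"yaw":0,"jaw":0},
    {"delta_pos":[0,0,-13],"yaw":0,"jaw":0},
    {"delta_pos":[0,0,-16],"yaw":0,"jaw":0},
    {"delta_pos":[0,0,-18],"yaw":0,"jaw":0},
  ],
)

```text
clock: 4.95
eef_pos: [461.1, -182.8, 359.2]
tcp_rot: [3.139, 0.0, 1.374]
contact_force: [0.2, 0.0, -0.8]
opening: 0.086
grasp_force: 48.8
```

```bash
python3 go.py 415,0,345,1.5 400,290,320,1.686
```

```text
d cm [17.03 -8.1   1.39] yaw -0.126
d cm [ 45.17 -15.25   3.86] yaw -0.312
4.95 [ 461.1 -182.8  359.2] [3.139 0.    1.374] [ 0.2  0.  -0.8] 0.08582408789398935 48.79605856775015
```

play_rows(
  steps=[
    {"delta_pos":[2.5,-1.5,0],"yaw":-0.02,"jaw":0},
    {"delta_pos":[6.5,-3.5,0],"yaw":-0.05,"jaw":0},
    {"delta_pos":[10.5,-5.5,0],"yaw":-0.08,"jaw":0},
    {"delta_pos":[14.5,-7.3,0],"yaw":-0.12,"jaw":0},
    {"delta_pos":[18.5,-8.5,0],"yaw":-0.15,"jaw":0},
    {"delta_pos":[22.5,-9.5,0],"yaw":-0.18,"jaw":0},
    {"delta_pos":[26.5,-10.5,0],"yaw":-0.22,"jaw":0},
    {"delta_pos":[30.5,-11.5,0],"yaw":-0.25,"jaw":0},
  ],
)

```text
clock: 5.75
eef_pos: [407.1, 140.4, 357.0]
tcp_rot: [3.141, -0.0, 1.625]
contact_force: [1.5, 0.3, -1.1]
opening: 0.083
grasp_force: 48.9
```

```bash
python3 go.py 440,286,300,1.686 
```

```text
d cm [14.35  4.08  5.71] yaw -0.061
5.75 [407.1 140.4 357. ] [ 3.141 -0.     1.625] [ 1.5  0.3 -1.1] 0.08280047225669128 48.871087059305864
```

play_rows(
  steps=[
    {"delta_pos":[3.5,0.5,1],"yaw":-0.02,"jaw":0},
    {"delta_pos":[7,1.5,2.5],"yaw":-0.04,"jaw":0},
    {"delta_pos":[10.5,2.5,4],"yaw":-0.06,"jaw":0},
    {"delta_pos":[13,3.5,5],"yaw":-0.061,"jaw":0},
    {"delta_pos":[14.3,4.1,5.7],"yaw":-0.061,"jaw":0},
    {"delta_pos":[14.3,4.1,5.7],"yaw":-0.061,"jaw":0},
    {"delta_pos":[14.3,4.1,5.7],"yaw":-0.061,"jaw":0},
    {"delta_pos":[14.3,4.1,5.7],"yaw":-0.061,"jaw":0},
  ],
)

```text
clock: 6.55
eef_pos: [441.2, 282.8, 300.0]
tcp_rot: [3.141, 0.0, 1.684]
contact_force: [-0.3, 0.4, -0.6]
opening: 0.087
grasp_force: 48.9
```

```bash
python3 - <<'E'
from h import *
c=vision.calibration("wrist"); im,d=vision.grab_frame("wrist"); cv2.imwrite("pics/w2.png",im[:,:,::-1])
v,u=np.nonzero(d>0); P=unproj("wrist",np.c_[u,v],d[v,u],c)
Q=P[((P>[500,270,200])&(P<[612,325,225])).all(1)]; print(len(Q))
if len(Q)>9:
    f=np.polyfit(Q[:,0],Q[:,1],1); g=np.polyfit(Q[:,0],Q[:,2],1); print("peg slope",f[0],"y@580",np.polyval(f,580),"y@530",np.polyval(f,530),"xmin",Q[:,0].min(),"z@",np.polyval(g,[530,580]))
E
python3 go.py 500.6,289.1,238,1.686
```

```text
1465
peg slope 0.1229767223422862 y@580 302.504026314747 y@530 296.35519019763274 xmin 529.2645310707833 z@ [213.73604675 207.95313491]
d cm [-0.05  5.96  6.21] yaw -0.002
6.6 [441.2 282.9 300. ] [ 3.141 -0.     1.684] [ 0.6  0.  -0.8] 0.08447610401892733 48.871493073238526
```

View pics/w2.png

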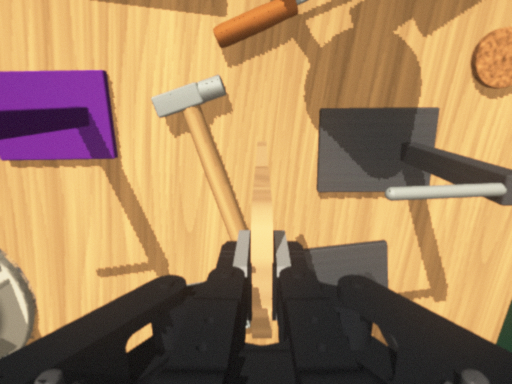

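The wrist view shows the pattern squarely gripped, with its top edge on the centre line at (262,200). The empty peg runs from (390,193) to (505,187), parallel to the insertion direction. I'll move to the pre-insert pose.

play_rows(
  steps=[
    {"delta_pos":[0,0.8,1.5],"yaw":-0.004,"jaw":0},
    {"delta_pos":[0,1.8,3],"yaw":-0.004,"jaw":0},
    {"delta_pos":[0.05,3,4.5],"yaw":-0.004,"jaw":0},
    {"delta_pos":[0.1,4.2,5.5],"yaw":-0.004,"jaw":0},
    {"delta_pos":[0.15,5.2,6],"yaw":-0.004,"jaw":0},
    {"delta_pos":[0.2,5.9,6.2],"yaw":-0.004,"jaw":0},
    {"delta_pos":[0.2,5.9,6.2],"yaw":-0.004,"jaw":0},
    {"delta_pos":[0.2,5.9,6.2],"yaw":-0.004,"jaw":0},
  ],
)

```text
clock: 7.4
eef_pos: [499.7, 292.6, 237.6]
tcp_rot: [3.141, -0.0, 1.689]
contact_force: [-0.1, 0.5, -2.1]
opening: 0.089
grasp_force: 48.9
```

```bash
python3 - <<'E'
from h import *
p=r.sense()["eef_pos"]; print(p)
im,d=vision.grab_frame("scene"); cv2.imwrite("pics/s2.png",cv2.resize(im[90:270,260:440,::-1],None,fx=3.3,fy=3.3,interpolation=cv2.INTER_CUBIC))
P=cloud("scene",d,np.ones(d.shape,bool))
G=P[((P>[460,240,60])&(P<[518,345,215])).all(1)]; print(len(G),np.percentile(G,[2,50,98],axis=0).round().tolist())
for lo in range(60,215,20):
    g=G[(G[:,2]>lo)&(G[:,2]<lo+20)]
    if len(g)>3: print(lo,len(g),g.mean(0).round(),np.percentile(g[:,1],[3,97]).round())
c=vision.calibration("scene"); T=np.array(c["extrinsics"])
for o in vision.landmark_of("scene","full_pattern"):
    # intersect with vertical plane through x=TCP, normal along peg
    a=unproj("scene",o["uv"],1.)[0]; e=T[:3,3]; n=np.array([.993,.117,0]); t=((np.array(p)-e)@n)/((a-e)@n); print(o["conf"],o["uv"],(e+t*(a-e)).round(1))
E
python3 go.py 575,300.4,232,1.688
```

```text
[499.70564673 292.57830988 237.57989899]
314 [[498.0, 260.0, 78.0], [504.0, 287.0, 148.0], [508.0, 321.0, 211.0]]
60 10 [504. 293.  77.] [268. 318.]
80 44 [504. 286.  90.] [259. 321.]
100 40 [505. 285. 110.] [259. 321.]
120 49 [504. 285. 130.] [260. 320.]
140 40 [504. 287. 150.] [266. 316.]
160 37 [505. 287. 170.] [265. 318.]
180 63 [503. 289. 191.] [263. 320.]
200 31 [503. 290. 207.] [262. 320.]
0.55 [346.5, 157.2] [500.8 283.6 215.2]
0.47 [218.7, 287.4] [ 562.1 -236.6   29.1]
d cm [-0.12  7.6   0.58] yaw 0.001
7.5 [499.4 292.6 237.8] [ 3.141 -0.     1.689] [ 0.3  0.  -1. ] 0.08637339576840408 48.8791480025975
```

View pics/s2.png

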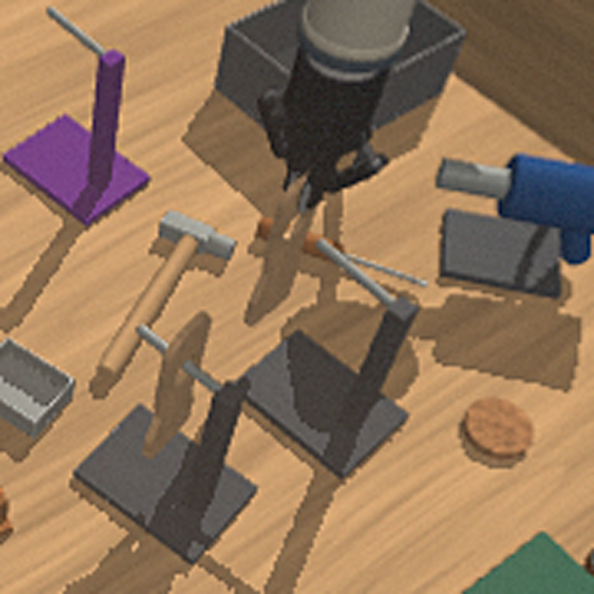

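The pattern hangs straight at (275,270) in the crop, in front of the peg tip at (315,240) and in line with it. Inserting slowly.

play_rows(
  steps=[
    {"delta_pos":[-0.1,0.7,0],"yaw":0,"jaw":0},
    {"delta_pos":[-0.1,1.4,0.05],"yaw":0,"jaw":0},
    {"delta_pos":[-0.1,2.1,0.1],"yaw":0,"jaw":0},
    {"delta_pos":[-0.1,2.8,0.15],"yaw":0,"jaw":0},
    {"delta_pos":[-0.1,3.5,0.2],"yaw":0,"jaw":0},
    {"delta_pos":[-0.1,4.2,0.25],"yaw":0,"jaw":0},
    {"delta_pos":[-0.1,4.7,0.3],"yaw":0,"jaw":0},
    {"delta_pos":[-0.1,4.7,0.3],"yaw":0,"jaw":0},
  ],
)

```text
clock: 8.3
eef_pos: [547.0, 297.1, 234.0]
tcp_rot: [-3.142, 0.0, 1.689]
contact_force: [0.6, 0.6, -0.4]
opening: 0.087
grasp_force: 48.9
```

```bash
python3 - <<'E'
from h import *
im,d=vision.grab_frame("scene"); cv2.imwrite("pics/s3.png",cv2.resize(im[130:230,310:410,::-1],None,fx=5.5,fy=5.5,interpolation=cv2.INTER_CUBIC))
E
python3 go.py 575,300,232,1.688
```

```text
d cm [-0.03  2.86  0.2 ] yaw 0.001
8.35 [546.5 297.  234. ] [-3.141  0.     1.689] [-0.4  0.1 -0.9] 0.08727117251269308 48.85218683833955
```

View pics/s3.png

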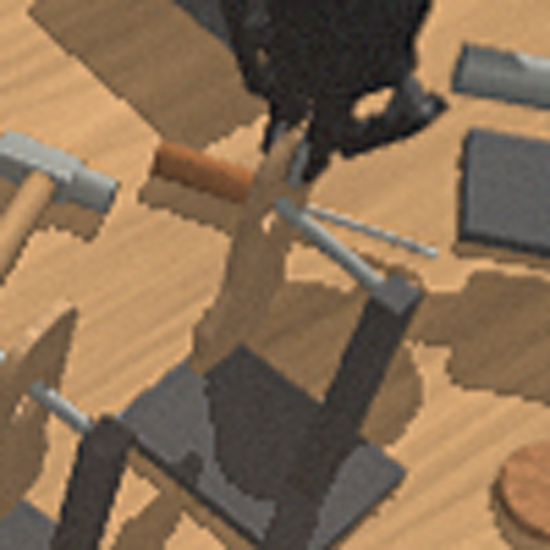

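The peg passes through the eye at about (278,207), with no contact force. I'll continue to the mark, then lower gently.

play_rows(
  steps=[
    {"delta_pos":[0,0.7,0.05],"yaw":0,"jaw":0},
    {"delta_pos":[0,1.4,0.1],"yaw":0,"jaw":0},
    {"delta_pos":[0,2.1,0.15],"yaw":0,"jaw":0},
    {"delta_pos":[0,2.8,0.2],"yaw":0,"jaw":0},
    {"delta_pos":[0,2.8,0.4],"yaw":0,"jaw":0},
    {"delta_pos":[0,2.8,0.7],"yaw":0,"jaw":0},
    {"delta_pos":[0,2.8,0.9],"yaw":0,"jaw":0},
    {"delta_pos":[0,2.8,0.9],"yaw":0,"jaw":0},
  ],
)

```text
clock: 9.15
eef_pos: [573.7, 300.2, 224.8]
tcp_rot: [-3.141, 0.0, 1.689]
contact_force: [-0.2, -0.1, -1.0]
opening: 0.086
grasp_force: 48.9
```

play_rows(
  steps=[
    {"delta_pos":[0,0,0.1],"yaw":0,"jaw":0},
    {"delta_pos":[0,0,0.2],"yaw":0,"jaw":0},
    {"delta_pos":[0,0,0.25],"yaw":0,"jaw":0},
    {"delta_pos":[0,0,0.25],"yaw":0,"jaw":0},
    {"delta_pos":[0,0,0.25],"yaw":0,"jaw":0},
    {"delta_pos":[0,0,0.25],"yaw":0,"jaw":0},
    {"delta_pos":[0,0,0.25],"yaw":0,"jaw":0},
    {"delta_pos":[0,0,0.25],"yaw":0,"jaw":0},
  ],
  grip_force=25,
)

```text
clock: 9.95
eef_pos: [574.2, 300.3, 222.8]
tcp_rot: [3.142, -0.0, 1.689]
contact_force: [0.2, -0.1, -1.2]
opening: 0.083
grasp_force: 48.9
```

play_rows(
  steps=[
    {"delta_pos":[0,0,0.1],"yaw":0,"jaw":0},
    {"delta_pos":[0,0,0.2],"yaw":0,"jaw":0},
    {"delta_pos":[0,0,0.2],"yaw":0,"jaw":0},
    {"delta_pos":[0,0,0.2],"yaw":0,"jaw":5},
    {"delta_pos":[0,0,0.2],"yaw":0,"jaw":12},
    {"delta_pos":[0,0,0.2],"yaw":0,"jaw":20},
    {"delta_pos":[0,0,0.2],"yaw":0,"jaw":25},
    {"delta_pos":[0,0,0.2],"yaw":0,"jaw":25},
  ],
)

```text
clock: 10.75
eef_pos: [574.2, 300.3, 220.6]
tcp_rot: [-3.141, 0.0, 1.689]
contact_force: [0.3, -0.4, 0.1]
opening: 0.251
grasp_force: 0.0
```

play_rows(
  steps=[
    {"delta_pos":[0,0,0],"yaw":0,"jaw":30},
    {"delta_pos":[0,0,0],"yaw":0,"jaw":35},
    {"delta_pos":[0,0,0],"yaw":0,"jaw":40},
    {"delta_pos":[0,0,0],"yaw":0,"jaw":45},
    {"delta_pos":[0,0,0],"yaw":0,"jaw":50},
    {"delta_pos":[0,0,0],"yaw":0,"jaw":50},
    {"delta_pos":[0,0,0],"yaw":0,"jaw":50},
    {"delta_pos":[0,0,0],"yaw":0,"jaw":50},
  ],
)

```text
clock: 11.55
eef_pos: [574.2, 300.3, 220.8]
tcp_rot: [3.142, -0.0, 1.689]
contact_force: [0.6, 0.7, 0.3]
opening: 0.501
grasp_force: 0.0
```

```bash
python3 - <<'E'
from h import *
im,d=vision.grab_frame("scene"); cv2.imwrite("pics/s4.png",cv2.resize(im[130:230,310:410,::-1],None,fx=5.5,fy=5.5,interpolation=cv2.INTER_CUBIC))
E
python3 go.py
```

```text
11.6 [574.2 300.3 220.8] [3.142 0.    1.689] [ 0.6 -0.1 -0.5] 0.49961320145155924 0.0
```

View pics/s4.png

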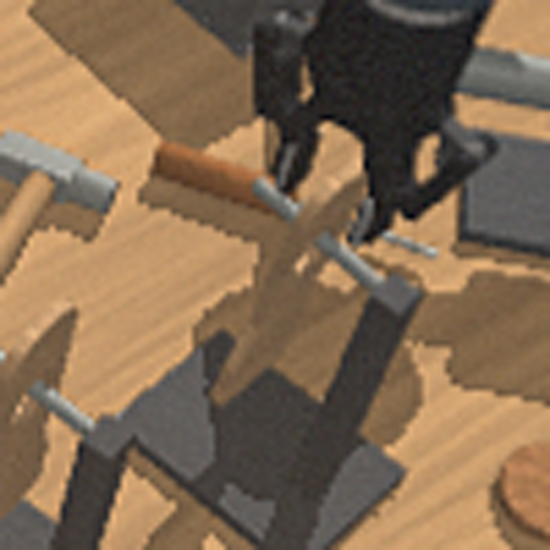

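The pattern hangs on the peg, with the peg through its eye at (300,220) and the fingers open on either side. I'll open wider and withdraw upward.

play_rows(
  steps=[
    {"delta_pos":[0,0,-0.5],"yaw":0,"jaw":60},
    {"delta_pos":[0,0,-1.5],"yaw":0,"jaw":70},
    {"delta_pos":[0,0,-3],"yaw":0,"jaw":80},
    {"delta_pos":[0,0,-5],"yaw":0,"jaw":80},
    {"delta_pos":[0,0,-7.5],"yaw":0,"jaw":80},
    {"delta_pos":[0,0,-10.5],"yaw":0,"jaw":80},
    {"delta_pos":[0,0,-13.5],"yaw":0,"jaw":80},
    {"delta_pos":[0,0,-15],"yaw":0,"jaw":80},
  ],
)

```text
clock: 12.4
eef_pos: [575.0, 300.8, 375.3]
tcp_rot: [3.137, -0.002, 1.689]
contact_force: [0.0, 0.7, -0.3]
opening: 0.803
grasp_force: 0.0
```

play_rows(
  steps=[
    {"delta_pos":[0,-1,0],"yaw":0,"jaw":80},
    {"delta_pos":[0,-3,0],"yaw":0,"jaw":80},
    {"delta_pos":[0,-6,0],"yaw":0,"jaw":80},
    {"delta_pos":[0,-9,0],"yaw":0,"jaw":80},
    {"delta_pos":[0,-12,0],"yaw":0,"jaw":80},
    {"delta_pos":[0,-14,0],"yaw":0,"jaw":80},
    {"delta_pos":[0,-14,0],"yaw":0,"jaw":80},
    {"delta_pos":[0,-14,0],"yaw":0,"jaw":80},
  ],
)

```text
clock: 13.2
eef_pos: [434.7, 283.7, 370.1]
tcp_rot: [-3.141, 0.0, 1.689]
contact_force: [0.1, -0.2, -0.3]
opening: 0.799
grasp_force: 0.0
```

```bash
python3 - <<'E'
from h import *
a,da=vision.grab_frame("scene")
for _ in range(16): im,d=vision.grab_frame("scene")
print(np.abs(im[140:230,320:400].astype(int)-a[140:230,320:400]).mean())
cv2.imwrite("pics/s5.png",cv2.resize(im[:,:,::-1],None,fx=1.5,fy=1.5,interpolation=cv2.INTER_CUBIC))
P=cloud("scene",d,np.ones(d.shape,bool))
G=P[((P>[545,255,215])&(P<[600,345,270])).all(1)]; print(len(G),np.percentile(G,[2,50,98],axis=0).round().tolist())
G=P[((P>[545,255,60])&(P<[600,345,130])).all(1)]; print(len(G),np.percentile(G,[2,50,98],axis=0).round().tolist())
E
python3 go.py
```

```text
2.4587962962962964
121 [[574.0, 270.0, 217.0], [581.0, 292.0, 243.0], [585.0, 326.0, 259.0]]
118 [[569.0, 265.0, 62.0], [573.0, 289.0, 99.0], [578.0, 329.0, 130.0]]
14.05 [435.1 283.9 370.8] [ 3.142 -0.     1.689] [ 0.1 -0.   0.4] 0.7993765982879449 0.0
```

View pics/s5.png

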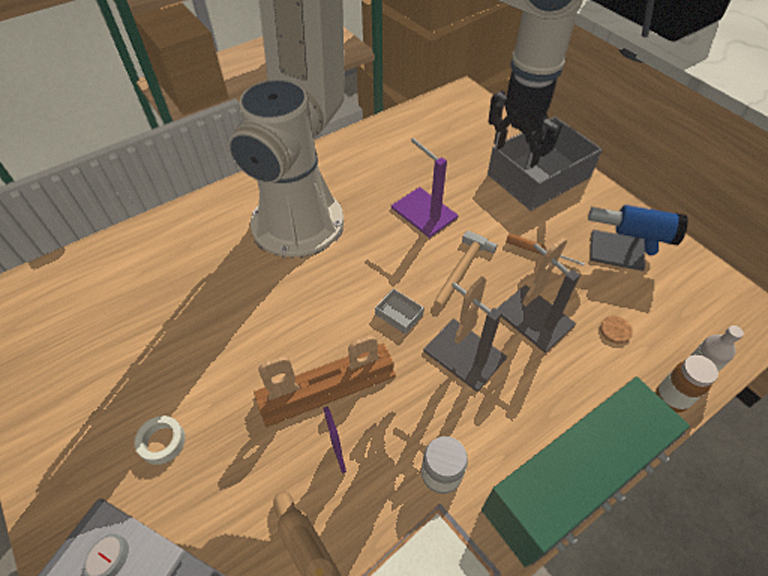

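The full pattern hangs on the formerly empty stand at (550,265), top at about 257 mm. The other two are still in the rack at (278,380) and (362,355), and the arm is clear. I'll let it settle briefly, then hand in.

```bash
python3 - <<'E'
from h import *
for _ in range(40): vision.grab_frame("scene")
print(r.sense()["clock"], r.sign_off())
E
```

```text
the job is handed in; nothing more can be done
16.05 None
```

The full-length pattern hangs on the empty peg, the other two patterns are still in the rack, and the job was handed in at about 16 s of the 45 s allowed; no verdict was returned.

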